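# Probe the joint of a clamped housing and unload it

## Task

Take the T-handled probe from its rest and run its spring tip slowly (2 to 4 cm/s), lightly pressed on the floor of the L-shaped groove in the top of the clamped metal block, from the open end of the long leg, round the corner, to the open end of the short leg, without leaving the groove. Lay the probe back on its rest as it was, then slide the vise's jaw all the way back by its thumb plate, lift the block out and set it down gently, right way up, in the middle of the low rubber-topped stand.

Things in the scene. Friction and masses are not known exactly. Their poses are not given: they have to be found in the camera images.
- probe: T-handled probe: a dark bar 92 (own x) x 18 (y) x 22 (z) mm with rubber ends, and a round stem hanging from the middle of its underside (18 mm across at the bar, 12 mm below), with a spring-loaded tip below that. Origin: middle of the bar's underside; the bar is z 0 to 22 mm, the relaxed tip's lowest point is at z -45 mm. At the start it lies on its rest, own z up.
- probe_tip (a point): lowest point of the probe's ball tip (ball 6 mm across).
- spring_tip (a joint): how far the spring tip is pushed up into the stem, m: 0 relaxed to 0.009; about 0.3 N at the first touch, 120 N/m after that.
- rest: fixed black rest: base 106 (x) x 56 (y) x 8 mm and two posts at x = +-34 mm (20 x 36 mm, flat tops at z 58 mm, with lips 5 mm high along both y sides leaving 30 mm between them). The bar lies across both posts, along the rest's x; origin: middle of the underside. Home, the probe's origin is at x 0, y 0, z 58 mm of the rest.
- vise: fixed low vise of dark steel: bed 118 (x) x 172 (y) mm, top at z 14 mm; a fixed jaw at y +62 to +82 mm and a sliding jaw on the -y side, both with tops at z 36 mm; low end stops at x = +-52 mm, y 25 to 55 mm, tops at z 31 mm. Origin: middle of the underside.
- jaw (a joint): position of the sliding jaw, m: 0 closed on the block to 0.035 fully back, moving towards the vise's -y; stays where left, takes 6 to 9 N. Closed, its lip overlaps the block's flange by 9 mm from above, so the block cannot be lifted.
- jaw_plate (a point): middle of the top edge of the sliding jaw's upright thumb plate: 44 mm along the vise's x, 12 mm thick along y, standing 49 mm tall on the jaw (z 36 to 85 mm above the table); moves with the jaw. Its inner face is 35 mm from the block's side when the jaw is closed.
- block: metal housing block 96 (x) x 50 (y) x 46 (z) mm, 0.45 kg, with a flange 10 mm high projecting 9 mm along the foot of its -y side. Origin: middle of the main body's underside (14 mm above the table in the vise, at vise x 0, y +36 mm, same heading). L-shaped groove in its top: 12 mm wide, 5 deep, floor at z 41 mm. In the vise its upper 24 mm stand above the jaws; grip across the 50 mm.
- seam_start (a point): on the groove floor, on its centre line, 6 mm in from the open end of the long leg (block's -x end; block frame x -42, y 6, z 41 mm).
- seam_corner (a point): on the groove floor at the corner, where the centre lines of both legs meet (block frame x 18, y 6, z 41 mm).
- seam_end (a point): on the groove floor, on its centre line, 6 mm in from the open end of the short leg, which opens on the block's -y side (block frame x 18, y -19, z 41 mm).
- stand: fixed low table-like metal stand with a flat black rubber top, 140 (x) x 120 (y) mm, top at z 45 mm; origin: middle of its underside.

How it is judged:
By the outcome, as a careful person would: the job done as asked, in the order asked, and still so for the second after the job is handed in, with the robot touching nothing.
It also fails if it takes over 72 s, if anything falls off the work surface, if the arm or the gripper's body presses on something with over 40 N, if the wrist force passes 120 N, or if a joint passes its speed limit or range.

## Robot

A 6-joint arm with a two-finger parallel gripper is mounted at the origin on a cart in front of the work surface, level with it; the furniture and walls round the work are solid. World frame = base frame: x ahead of the robot, y to its left, z up, the work surface at z = 0. Lengths are in m, angles in rad, forces in N, time in s.
With the tool pointing down it reaches from about 0.35 to 0.725 m from the base axis. Payload 4.3 kg.
Tool frame: the origin (TCP) lies between the finger pads; the fingertips stand 22 mm ahead of it and the grasp point (between the pads) lies 3 mm ahead of it; z points along the fingers, y is the line along which they close (so a half turn about z gives the same grasp; the last joint's range is limited). The gripper opens to 85 mm and grips with 20 to 120 N. Pads are 22 mm wide; open, the fingers measure 114 mm over their backs; the gripper's body (76 mm by 85 mm) begins 54 mm behind the grasp point. The pads swing forward as they close: fully open they stand 13 mm farther back than shut.
Start: joints at [1.001, 0.377, 0.081, 1.274, 0, 1.46], TCP at [0.255, 0.515, 0.253] pointing down, gripper open.
Joint ranges: [-2.72, 2.72], [-0.84, 1.66], [-1.02, 1.22], [-1.77, 2.12], [-1.37, 1.28], [-3.14, 3.14]. Speed limits (rad/s): [2.57, 2.57, 3.14, 3.14, 3.14, 3.14].

## Interface

Orientations are given as a rotation vector (axis times angle).
In Python, from workcell import robot gives the robot as it stands. The module is installed in compiled form; this text tells all that it offers.
- The arm moves only by the tool carry_out, never from a script. Its argument "rows" is a list of rows, each an object of numbers: "x", "y", "z": the shift along the tool's x, y, z in mm; "yaw": the turn about the tool's z in rad; "jaw": the closure, from -1 (fully open) to 1 (shut). In form: [{"x": .., "y": .., "z": .., "yaw": .., "jaw": ..}, ...]. A call has 1 to 20 rows; each row shifts and turns the commanded pose from where the row before left it, along the tool's axes as they then stand; what a row does not reach is not made up. A row lasts 1/10 s, in which the tool goes at most 50 mm and 8.59 degrees, less where a joint would pass 70% of its speed; a pose out of reach is approached as far as the arm can. A call with a gripper value outside its range is refused whole. The fingers move at their own pace and stop on an object; the grip force is fixed at half the most. Time passes only in rows, so rows that do not move let the fingers close. It gives the time, the measured TCP pose, the force, the opening and the grip force at its end, in the units of the state.
- robot.get_state(): the state, without advancing time (a new reading comes with each control period).
- robot.read_camera(name): name is "side" or "top" or "wrist"; returns a dict with "color" (420x560x3 uint8, red, green, blue), "camera_matrix" (3x3 intrinsics, pixels), "world_from_camera" (4x4, takes a point from camera to world coordinates). Camera axes: x right, y down, z forward; pixel columns grow to the right and rows downward; lengths in m; the calibration is good to about 2 mm. A picture is of the moment at which its call begins. There is no depth.
- robot.job_done(): hands the job in; it is judged then, once.
The state is a dict: "clock": time; "joints": joint angles; "qd": joint speeds; "joint_efforts": joint torques, N m; "ee_pos": TCP position; "ee_rot": TCP orientation; "contact_force": force on the tool from outside, world axes, zero at the start; "ft_torque": the same for the moment, N m; "grip_width": finger opening in m; "gripper_force": force on a finger pad.
Only numpy, scipy, OpenCV 4.12 (cv2) and the standard library are available. Lean on these libraries where they do the work, as an engineer would, in place of code of your own. Each camera call takes 0.05 s, during which the arm holds its last target. There are 200 camera calls.

## Working session

There is one attempt and no reset: what is moved stays moved. The work goes in short steps, Python scripts to look and compute and a tool call to move; the robot and the scene stay as the last step left them, time stands still between calls to the robot, and variables do not carry over. Pictures are saved under pics/ and viewed, at most 10 in all, crops included, and the job is handed in when it is done.

Besides the shell and the picture viewer there is one more tool, called after ">>>" as name([rows], argument=value, ...), one row to a line, values as JSON. carry_out: Moves the arm, as the interface text tells. Its arguments: {"type":"object","properties":{"rows":{"type":"array"}},"required":["rows"]}

```bash
mkdir -p pics; cat > h.py <<'E'
import numpy as np, cv2
from workcell import robot
def cam(n):
    c=robot.read_camera(n); return c['color'],np.array(c['camera_matrix']),np.array(c['world_from_camera'])
def ray(K,T,u,v,z):
    d=T[:3,:3]@np.linalg.solve(K,[u,v,1.]); o=T[:3,3]; return o+d*(z-o[2])/d[2]
def proj(K,T,p):
    q=K@(T[:3,:3].T@(np.array(p)-T[:3,3])); return q[:2]/q[2]
E
python3 - <<'E'
from h import *
for n in('top','side'):
    c,K,T=cam(n); cv2.imwrite(f'pics/{n}0.png',c[:,:,::-1]); np.savez(f'{n}0.npz',c=c,K=K,T=T); print(n,K.tolist(),T.round(3).tolist())
s=robot.get_state(); print({k:np.round(v,3).tolist() for k,v in s.items()})
E
```

```text
top [[399.04456972366654, 0.0, 276.518670582509], [0.0, 399.04456972366654, 209.1103909299748], [0.0, 0.0, 1.0]] [[-0.003, -0.999, 0.049, 0.419], [-1.0, 0.003, 0.0, -0.028], [-0.0, -0.049, -0.999, 1.111], [0.0, 0.0, 0.0, 1.0]]
side [[513.8293160435322, 0.0, 277.07242771107366], [0.0, 513.8293160435322, 214.16288194585218], [0.0, 0.0, 1.0]] [[0.968, -0.098, 0.232, 0.157], [-0.251, -0.416, 0.874, -1.226], [0.011, -0.904, -0.428, 0.648], [0.0, 0.0, 0.0, 1.0]]
{'clock': 0.1, 'joints': [1.001, 0.378, 0.08, 1.274, 0.0, 1.461], 'qd': [0.0, -0.003, 0.005, -0.0, -0.0, -0.002], 'joint_efforts': [0.001, -46.469, 27.058, 0.012, -0.0, 0.0], 'ee_pos': [0.255, 0.515, 0.252], 'ee_rot': [-0.716, -3.058, 0.003], 'contact_force': [0.283, 0.568, -0.398], 'ft_torque': [-0.033, 0.05, -0.002], 'gripper_force': 0.0, 'grip_width': 0.085}
```

View pics/top0.png

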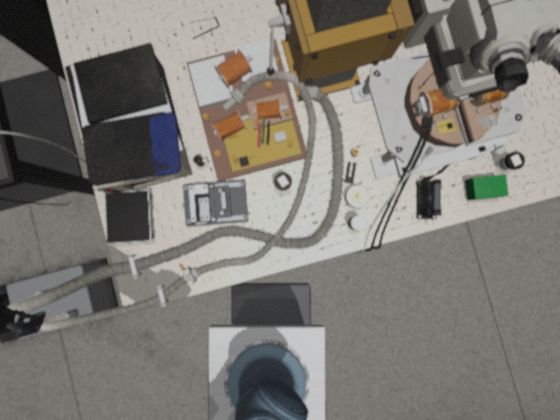

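View pics/side0.png

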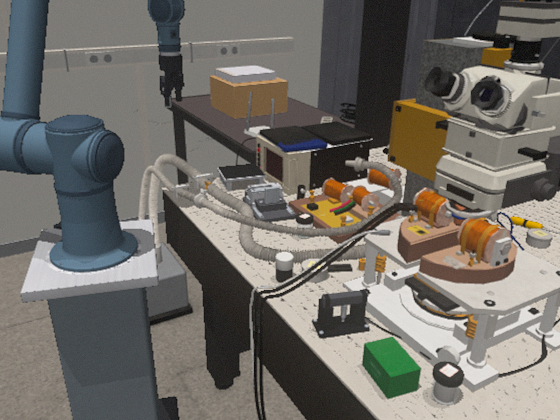

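Top view: vise is at about px (215,202), the stand is the black square at (128,215), and the rest with the probe is at (429,198). A hose passes in front of the vise. In the side view the rest is at (343,312) and the vise at (268,200). Next I'll zoom in.

```bash
python3 - <<'E'
import cv2,numpy as np
t=cv2.imread('pics/top0.png')
a=cv2.resize(t[170:235,95:255],None,fx=5,fy=5,interpolation=cv2.INTER_CUBIC)
b=cv2.resize(t[170:225,405:525],None,fx=5,fy=5,interpolation=cv2.INTER_CUBIC)
s=cv2.imread('pics/side0.png')
c=cv2.resize(s[280:340,305:375],None,fx=2.8,fy=4.58,interpolation=cv2.INTER_CUBIC)
m=np.zeros((600,800,3),np.uint8); m[:325]=a; m[325:600,:600]=b; m[325:325+c.shape[0],600:600+c.shape[1]]=c[:275,:200]
m=np.clip(m.astype(float)*1.6,0,255).astype(np.uint8)
cv2.imwrite('pics/m0.png',m)
E
```

```text
(no output)
```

View pics/m0.png

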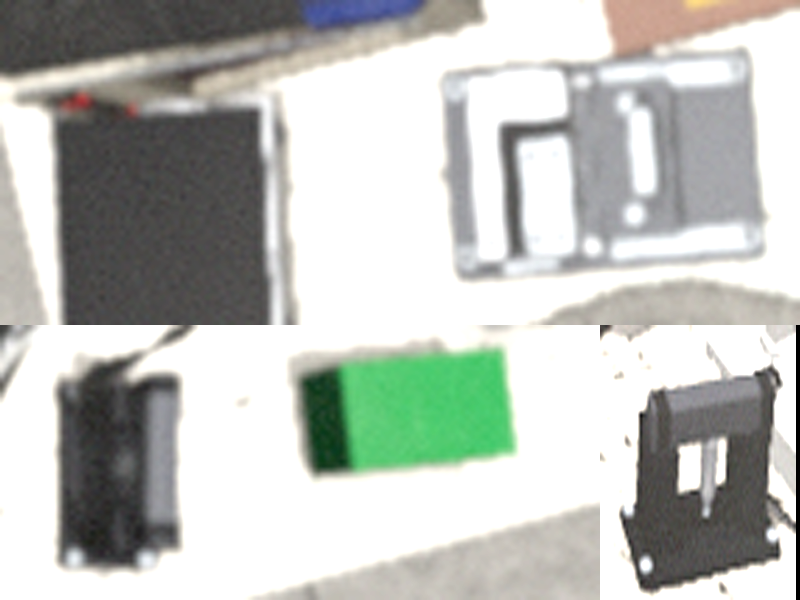

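The mosaic shows the block's long groove leg opening downward (world -x) and the short leg opening right (world -y) towards the thumb plate. The vise and rest frames are both close to the world frame, and the bar lies along world x. I'll measure coarsely and read the wrist camera geometry.

```bash
python3 - <<'E'
from h import *
d=np.load('top0.npz');K,T=d['K'],d['T']
def w(px,py,z,o=(95,170)): return ray(K,T,o[0]+px/5,o[1]+py/5,z).round(3)
print('plate',w(645,150,.085)); print('corner',w(512,127,.055),'start',w(514,245,.055),'end',w(570,127,.055))
print('vise corners',[w(*p,.014) for p in((450,75),(745,55),(760,255),(465,275))])
print('stand',[w(*p,.045) for p in((57,108),(268,105))], ray(K,T,107,241,.045).round(3),ray(K,T,152,240,.045).round(3))
o=(405,105)
print('bar',[w(*p,.08,o) for p in((147,380),(178,380),(147,548),(178,548))])
print('restbase',[w(*p,.008,o) for p in((62,565),(150,565),(60,380))])
c,K,T=cam('wrist'); s=robot.get_state(); from scipy.spatial.transform import Rotation as R
Rt=R.from_rotvec(s['ee_rot']).as_matrix(); print('tool',Rt.round(3).tolist()); print('cam in tool',(Rt.T@(T[:3,3]-s['ee_pos'])).round(3),(Rt.T@T[:3,:3]).round(3).tolist(),K.round(1).tolist())
E
```

```text
plate [0.493 0.107 0.085]
corner [0.507 0.182 0.055] start [0.445 0.181 0.055] end [0.507 0.151 0.055]
vise corners [array([0.54 , 0.225, 0.014]), array([0.55 , 0.062, 0.014]), array([0.44 , 0.053, 0.014]), array([0.429, 0.215, 0.014])]
stand [array([0.519, 0.428, 0.045]), array([0.52 , 0.315, 0.045])] [0.387 0.424 0.045] [0.389 0.304 0.045]
bar [array([ 0.541, -0.438,  0.08 ]), array([ 0.541, -0.454,  0.08 ]), array([ 0.454, -0.436,  0.08 ]), array([ 0.454, -0.452,  0.08 ])]
restbase [array([ 0.447, -0.417,  0.008]), array([ 0.447, -0.466,  0.008]), array([ 0.55 , -0.418,  0.008])]
tool [[-0.896, 0.444, -0.001], [0.444, 0.896, -0.001], [0.0, -0.002, -1.0]]
cam in tool [ 0.067 -0.001 -0.121] [[-0.0, -0.964, -0.265], [1.0, 0.0, -0.002], [0.002, -0.265, 0.964]] [[302.6, 0.0, 278.7], [0.0, 302.6, 215.0], [0.0, 0.0, 1.0]]
```

>>> carry_out([
  {"x": 0, "y": 0, "z": -30, "yaw": -0.149, "jaw": -1},
  {"x": 0, "y": 0, "z": -20, "yaw": -0.149, "jaw": -1},
  {"x": 0, "y": 0, "z": 0, "yaw": -0.149, "jaw": -1},
  {"x": 0, "y": 0, "z": 0, "yaw": -0.013, "jaw": -1},
  {"x": -24, "y": -42, "z": 0, "yaw": 0, "jaw": -1},
  {"x": -24, "y": -42, "z": 0, "yaw": 0, "jaw": -1},
  {"x": -24, "y": -42, "z": 0, "yaw": 0, "jaw": -1},
  {"x": -24, "y": -42, "z": 0, "yaw": 0, "jaw": -1},
  {"x": -24, "y": -42, "z": 0, "yaw": 0, "jaw": -1},
  {"x": -24, "y": -42, "z": 0, "yaw": 0, "jaw": -1},
  {"x": -24, "y": -42, "z": 0, "yaw": 0, "jaw": -1},
  {"x": -24, "y": -42, "z": 0, "yaw": 0, "jaw": -1},
  {"x": -24, "y": -42, "z": 0, "yaw": 0, "jaw": -1},
  {"x": 0, "y": 0, "z": 0, "yaw": 0, "jaw": -1},
  {"x": 0, "y": 0, "z": 0, "yaw": 0, "jaw": -1},
])

```text
clock: 1.65
ee_pos: [0.471, 0.1364, 0.3024]
ee_rot: [-0.007, -3.14, -0.0]
contact_force: [-0.9, 0.2, -0.4]
grip_width: 0.0856
gripper_force: 0.0
```

```bash
cat >> h.py <<'E'
from scipy.spatial.transform import Rotation as R
def st():
    s=robot.get_state(); M=R.from_rotvec(s['ee_rot']).as_matrix()
    print('t',round(s['clock'],2),'p',np.round(s['ee_pos'],4),'yhead',np.degrees(np.arctan2(M[1,1],M[0,1])).round(2),'z',M[:,2].round(3),'F',np.round(s['contact_force'],2),'w',round(s['grip_width'],4),'gf',round(s['gripper_force'],1)); return s
def snap(n,f):
    c,K,T=cam(n); np.savez(f+'.npz',c=c,K=K,T=T); cv2.imwrite(f'pics/{f}.png',c[:,:,::-1])
E
python3 - <<'E'
from h import *
st(); snap('wrist','w1')
E
```

```text
t 1.65 p [0.471  0.1364 0.3024] yhead 89.74 z [-0.002  0.    -1.   ] F [-0.86  0.21 -0.39] w 0.0856 gf 0.0
```

View pics/w1.png

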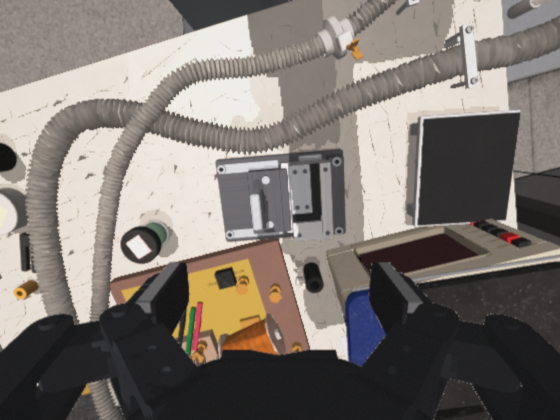

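Wrist view: vise around (280,195), with the block's groove visible at about (300,185), and the stand top spanning (415..518,112..226). I'll crop it for detail.

```bash
python3 - <<'E'
import cv2,numpy as np
t=cv2.imread('pics/w1.png')[145:245,215:350]
t=cv2.resize(t,None,fx=5.9,fy=5.9,interpolation=cv2.INTER_CUBIC)
cv2.imwrite('pics/w1c.png',np.clip(t*1.3,0,255).astype(np.uint8))
E
```

```text
(no output)
```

View pics/w1c.png

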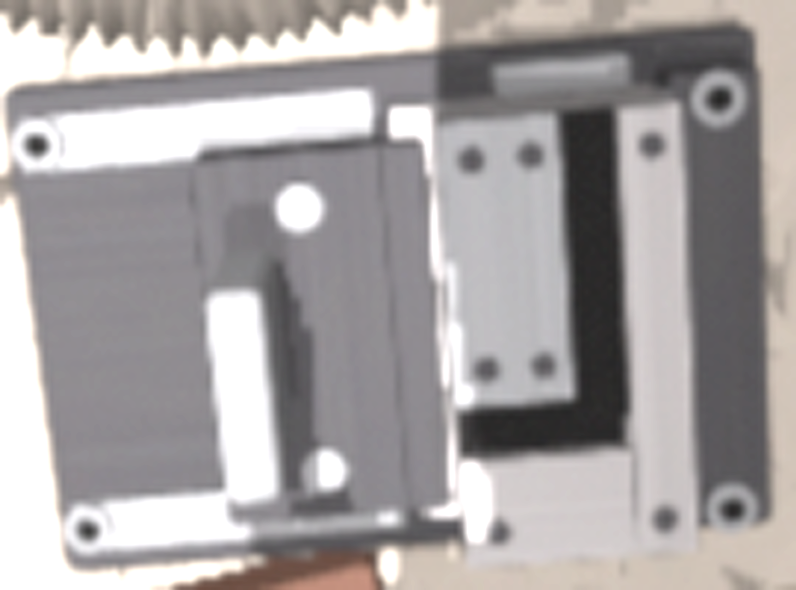

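The crop shows the groove edges: inner corner (577,400), outer corner (630,445), long leg opening (556..613,107), short leg opening (461,408..450). Block corners are (680,100), (697,548), (465,560) and (438,115). I'll fit the block pose by casting rays onto its top plane, and do the same for the stand.

```bash
cat >> h.py <<'E'
def fit(B,W):
    B=np.array(B,float);W=np.array(W)[:,:2]; r=R.align_vectors(np.c_[W-W.mean(0),0*W[:,0]],np.c_[B-B.mean(0),0*B[:,0]])[0].as_matrix()[:2,:2]
    t=W.mean(0)-r@B.mean(0); e=W-(B@r.T+t); return r,t,np.arctan2(r[1,0],r[0,0]),e
E
python3 - <<'E'
from h import *
d=np.load('w1.npz');K,T=d['K'],d['T']
P=[((12,0),(577,400)),((24,12),(630,445)),((-48,0),(556,110)),((-48,12),(613,105)),((12,-25),(460,408)),((24,-25),(462,450)),((-48,25),(680,100)),((48,25),(697,548)),((48,-25),(465,560)),((-48,-25),(438,115))]
W=[ray(K,T,215+(u+.5)/5.9-.5,145+(v+.5)/5.9-.5,.060) for _,(u,v) in P]
r,t,th,e=fit([np.array(b)/1000 for b,_ in P],W); print('block',t.round(4),th.round(4),(e*1000).round(1).tolist())
for n,b in dict(start=(-42,6),corner=(18,6),end=(18,-19)).items(): print(n,(r@(np.array(b)/1000)+t).round(4))
pl=[ray(K,T,215+u/5.9,145+v/5.9,.085) for u,v in((207,293),(265,290),(275,500),(230,505))]; print('plate',np.mean(pl,0).round(4),[p.round(3) for p in pl])
# stand
g=cv2.cvtColor(d['c'],cv2.COLOR_RGB2GRAY); m=(g[100:240,405:530]<70).astype(np.uint8)
cs=max(cv2.findContours(m,cv2.RETR_EXTERNAL,cv2.CHAIN_APPROX_NONE)[0],key=cv2.contourArea)
h=cv2.approxPolyDP(cv2.convexHull(cs),4,True)[:,0]+[405,100]; print(h.tolist())
print([ray(K,T,*p,.045).round(3).tolist() for p in h])
E
```

```text
block [0.4873 0.1751] 0.0739 [[1.1, 0.8], [-0.0, -0.6], [0.4, -0.5], [0.4, -1.0], [0.9, 1.1], [-1.8, 0.7], [0.4, -0.5], [0.2, -0.2], [-1.0, -0.3], [-0.5, 0.6]]
start [0.445 0.178]
corner [0.5048 0.1824]
end [0.5067 0.1575]
plate [0.4937 0.1092 0.085 ] [array([0.473, 0.102, 0.085]), array([0.472, 0.114, 0.085]), array([0.515, 0.115, 0.085]), array([0.516, 0.106, 0.085])]
[[518, 113], [515, 235], [502, 239], [419, 223], [424, 121]]
[[0.383, 0.42, 0.045], [0.537, 0.447, 0.045], [0.542, 0.431, 0.045], [0.519, 0.318, 0.045], [0.392, 0.309, 0.045]]
```

>>> carry_out([
  {"x": 0, "y": -47, "z": 0, "yaw": 0, "jaw": -1},
  {"x": 0, "y": -47, "z": 0, "yaw": 0, "jaw": -1},
  {"x": 0, "y": -47, "z": 0, "yaw": 0, "jaw": -1},
  {"x": 0, "y": -47, "z": 0, "yaw": 0, "jaw": -1},
  {"x": 0, "y": -47, "z": 0, "yaw": 0, "jaw": -1},
  {"x": 0, "y": -47, "z": 0, "yaw": 0, "jaw": -1},
  {"x": 0, "y": -47, "z": 0, "yaw": 0, "jaw": -1},
  {"x": 0, "y": -47, "z": 0, "yaw": 0, "jaw": -1},
  {"x": 0, "y": -47, "z": 0, "yaw": 0, "jaw": -1},
  {"x": 0, "y": -47, "z": 0, "yaw": 0, "jaw": -1},
  {"x": 0, "y": -47, "z": 0, "yaw": 0, "jaw": -1},
  {"x": 0, "y": -47, "z": 0, "yaw": 0, "jaw": -1},
  {"x": 0, "y": 0, "z": 0, "yaw": 0, "jaw": -1},
  {"x": 0, "y": 0, "z": 0, "yaw": 0, "jaw": -1},
])

```text
clock: 3.1
ee_pos: [0.4722, -0.4257, 0.3021]
ee_rot: [0.001, -3.141, -0.003]
contact_force: [-0.3, 0.4, -0.6]
grip_width: 0.0856
gripper_force: 0.0
```

```bash
python3 - <<'E'
from h import *
st(); snap('wrist','w2'); t=cv2.imread('pics/w2.png')[140:260,190:370]
t=cv2.resize(t,None,fx=4.4,fy=4.4,interpolation=cv2.INTER_CUBIC)
cv2.imwrite('pics/w2c.png',np.clip(t*2.,0,255).astype(np.uint8))
E
```

```text
t 3.1 p [ 0.4722 -0.4257  0.3021] yhead 90.02 z [-0.001  0.002 -1.   ] F [-0.26  0.39 -0.6 ] w 0.0856 gf 0.0
```

View pics/w2c.png

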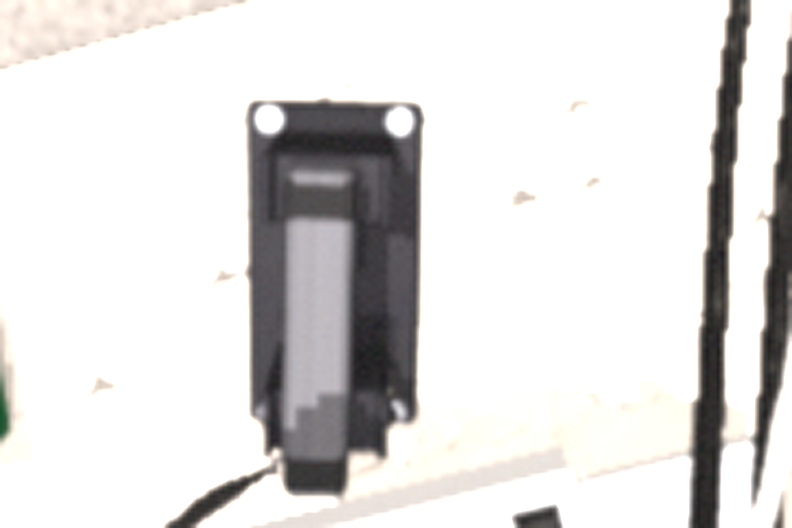

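The crop shows the bar's top running from its near rubber end (row ~188) to its far rubber end (row ~492), columns 288 to 350. The rest base corners are near (248,103), (421,103) and (414,420).

```bash
python3 - <<'E'
from h import *
d=np.load('w2.npz');K,T=d['K'],d['T']
f=lambda u,v,z:(ray(K,T,190+(u+.5)/4.4-.5,140+(v+.5)/4.4-.5,z)*1000).round(1)
for v in(170,188):print(v,f(320,v,.08))
print('far',f(315,492,.08))
print('edges',[f(*p,.08) for p in((286,215),(352,215),(284,460),(347,460),(285,400),(350,340))])
print('base near',f(248,103,.008),f(421,103,.008),f(250,418,.008),f(414,420,.008))
E
```

```text
170 [ 456.  -445.3   80. ]
188 [ 460.7 -445.3   80. ]
far [ 545.3 -447.9   80. ]
edges [array([ 467.8, -454.3,   80. ]), array([ 467.8, -437.1,   80. ]), array([ 535.9, -456.3,   80. ]), array([ 535.9, -439. ,   80. ]), array([ 518.6, -455.6,   80. ]), array([ 501.7, -437.9,   80. ])]
base near [ 445.8 -471.     8. ] [ 445.8 -417.6    8. ] [ 548.5 -473.3    8. ] [ 549.3 -419.3    8. ]
```

>>> carry_out([
  {"x": 0, "y": 0, "z": 0, "yaw": 0.024, "jaw": 0},
  {"x": -9, "y": -7, "z": 40, "yaw": 0, "jaw": 0},
  {"x": -9, "y": -7, "z": 45, "yaw": 0, "jaw": 0},
  {"x": -9, "y": -6, "z": 45, "yaw": 0, "jaw": 0},
  {"x": 0, "y": 0, "z": 40, "yaw": 0, "jaw": 0},
  {"x": 0, "y": 0, "z": 0, "yaw": 0, "jaw": 0},
  {"x": 0, "y": 0, "z": 0, "yaw": 0, "jaw": 0},
  {"x": 0, "y": 0, "z": 0, "yaw": 0, "jaw": 0},
])

```text
clock: 3.95
ee_pos: [0.4995, -0.448, 0.137]
ee_rot: [0.036, 3.138, -0.006]
contact_force: [1.0, -0.0, 1.2]
grip_width: 0.0427
gripper_force: 0.0
```

```bash
python3 - <<'E'
from h import *
st(); snap('wrist','w3'); snap('side','s3')
a=cv2.imread('pics/w3.png'); b=cv2.resize(cv2.imread('pics/s3.png')[230:350,270:410],(560,480))
m=np.zeros((600,800,3),np.uint8); a=cv2.resize(a[110:410,140:420],(400,428)); b=cv2.resize(b,(400,343)); m[:428,:400]=a; m[:343,400:]=b
cv2.imwrite('pics/m3.png',np.clip(m*1.5,0,255).astype(np.uint8))
E
```

```text
t 3.95 p [ 0.4995 -0.448   0.137 ] yhead 88.67 z [ 0.004 -0.004 -1.   ] F [ 1.04 -0.01  1.25] w 0.0427 gf 0.0
```

View pics/m3.png

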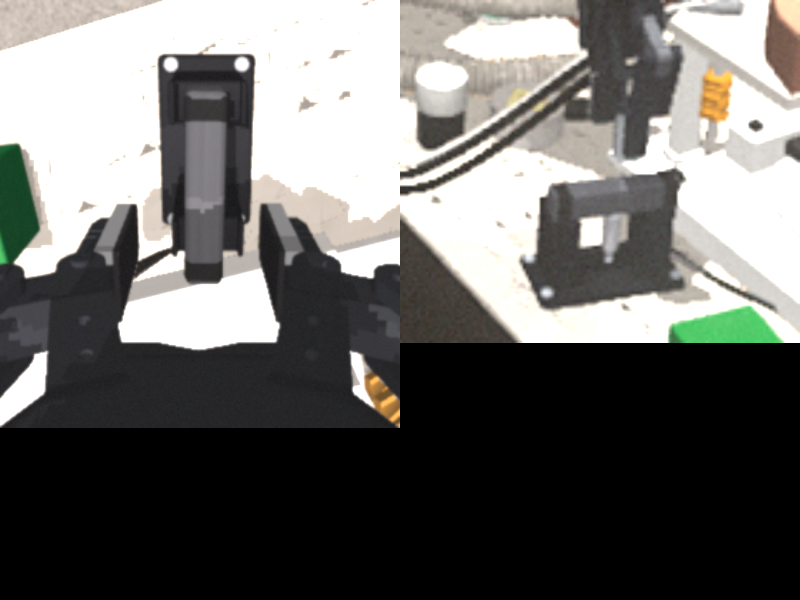

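Fingers straddle the bar with clearance on both sides; the bar top spans mosaic rows 93 to 280, columns 186 to 223. I'll refine its centre.

```bash
python3 - <<'E'
from h import *
d=np.load('w3.npz');K,T=d['K'],d['T']
f=lambda u,v,z:(ray(K,T,140+u*.7,110+v*.7,z)*1000).round(1)
print(f(206,93,.08),f(204,280,.08),'edges',f(187,120,.08),f(226,120,.08),f(186,260,.08),f(222,260,.08))
print('base',f(159,56,.008),f(254,56,.008))
g=cv2.cvtColor(d['c'],cv2.COLOR_RGB2GRAY); print(g[165:200,284].tolist()); print(g[295:315,283].tolist())
E
```

```text
[ 457.5 -445.2   80. ] [ 544.8 -447.8   80. ] edges [ 468.6 -453.4   80. ] [ 469. -437.   80.] [ 534.2 -455.8   80. ] [ 534.6 -439.3   80. ]
base [ 446.1 -470.7    8. ] [ 447.4 -416.9    8. ]
[23, 28, 35, 39, 43, 46, 48, 50, 58, 70, 79, 83, 85, 80, 61, 42, 37, 37, 39, 40, 38, 40, 39, 39, 37, 36, 37, 40, 41, 54, 76, 88, 89, 89, 90]
[33, 31, 29, 30, 31, 30, 31, 30, 31, 29, 32, 36, 52, 84, 172, 217, 220, 221, 221, 221]
```

>>> carry_out([
  {"x": 0, "y": 1.7, "z": 15, "yaw": 0, "jaw": 0},
  {"x": 0, "y": 0, "z": 20, "yaw": 0, "jaw": 0},
  {"x": 0, "y": 0, "z": 20, "yaw": 0, "jaw": 0},
  {"x": 0, "y": 0, "z": 8, "yaw": 0, "jaw": 0},
  {"x": 0, "y": 0, "z": 0, "yaw": 0, "jaw": 0},
  {"x": 0, "y": 0, "z": 0, "yaw": 0, "jaw": 0},
  {"x": 0, "y": 0, "z": 0, "yaw": 0, "jaw": 0},
])

```text
clock: 4.75
ee_pos: [0.4988, -0.4465, 0.072]
ee_rot: [0.037, 3.139, -0.003]
contact_force: [0.7, -0.2, -0.2]
grip_width: 0.0425
gripper_force: 0.0
```

```bash
python3 - <<'E'
from h import *
st()
E
```

```text
t 4.75 p [ 0.4988 -0.4465  0.072 ] yhead 88.63 z [ 0.002 -0.002 -1.   ] F [ 0.68 -0.23 -0.16] w 0.0425 gf 0.0
```

>>> carry_out([
  {"x": 0, "y": 0, "z": -2, "yaw": 0, "jaw": 0.2},
  {"x": 0, "y": 0, "z": 0, "yaw": 0, "jaw": 0.4},
  {"x": 0, "y": 0, "z": 0, "yaw": 0, "jaw": 0.5},
  {"x": 0, "y": 0, "z": 0, "yaw": 0, "jaw": 1},
  {"x": 0, "y": 0, "z": 0, "yaw": 0, "jaw": 1},
  {"x": 0, "y": 0, "z": 0, "yaw": 0, "jaw": 1},
  {"x": 0, "y": 0, "z": 0, "yaw": 0, "jaw": 1},
  {"x": 0, "y": 0, "z": 0, "yaw": 0, "jaw": 1},
])

```text
clock: 5.55
ee_pos: [0.4982, -0.4459, 0.0728]
ee_rot: [0.037, 3.141, -0.001]
contact_force: [0.2, 1.3, 4.7]
grip_width: 0.0173
gripper_force: 59.4
```

```bash
python3 - <<'E'
from h import *
st()
E
```

```text
t 5.55 p [ 0.4982 -0.4459  0.0728] yhead 88.63 z [ 0.001 -0.001 -1.   ] F [0.22 1.27 4.73] w 0.0173 gf 59.4
```

>>> carry_out([
  {"x": 0, "y": 0, "z": -5, "yaw": 0, "jaw": 1},
  {"x": 0, "y": 0, "z": -20, "yaw": 0, "jaw": 1},
  {"x": 0, "y": 0, "z": -40, "yaw": 0, "jaw": 1},
  {"x": 0, "y": 0, "z": -40, "yaw": 0, "jaw": 1},
  {"x": 0, "y": 10, "z": -40, "yaw": 0, "jaw": 1},
  {"x": 3, "y": 25, "z": -20, "yaw": 0, "jaw": 1},
  {"x": 5, "y": 40, "z": -10, "yaw": 0, "jaw": 1},
  {"x": 6, "y": 48, "z": 0, "yaw": 0, "jaw": 1},
  {"x": 6, "y": 48, "z": 0, "yaw": 0, "jaw": 1},
  {"x": 6, "y": 48, "z": 0, "yaw": 0, "jaw": 1},
  {"x": 6, "y": 48, "z": 0, "yaw": 0, "jaw": 1},
  {"x": 6, "y": 48, "z": 0, "yaw": 0, "jaw": 1},
  {"x": 6, "y": 48, "z": 0, "yaw": 0, "jaw": 1},
  {"x": 6, "y": 48, "z": 0, "yaw": 0, "jaw": 1},
  {"x": 6, "y": 48, "z": 0, "yaw": 0, "jaw": 1},
  {"x": 5, "y": 48, "z": 0, "yaw": 0, "jaw": 1},
  {"x": 4, "y": 48, "z": 0, "yaw": 0, "jaw": 1},
  {"x": 4, "y": 48, "z": 0, "yaw": 0, "jaw": 1},
  {"x": 0, "y": 20, "z": 0, "yaw": 0, "jaw": 1},
  {"x": 0, "y": 0, "z": 0, "yaw": 0, "jaw": 1},
])

```text
clock: 7.55
ee_pos: [0.4428, 0.1813, 0.2466]
ee_rot: [-0.03, -3.14, -0.0]
contact_force: [-0.7, 0.1, -1.6]
grip_width: 0.0173
gripper_force: 59.0
```

```bash
python3 - <<'E'
from h import *
st()
E
```

```text
t 7.55 p [0.4428 0.1813 0.2466] yhead 88.91 z [-0.002  0.    -1.   ] F [-0.67  0.11 -1.55] w 0.0173 gf 59.0
```

>>> carry_out([
  {"x": -1.2, "y": -2.9, "z": 20, "yaw": 0, "jaw": 1},
  {"x": 0, "y": 0, "z": 35, "yaw": 0, "jaw": 1},
  {"x": 0, "y": 0, "z": 35, "yaw": 0, "jaw": 1},
  {"x": 0, "y": 0, "z": 20, "yaw": 0, "jaw": 1},
  {"x": 0, "y": 0, "z": 7, "yaw": 0, "jaw": 1},
  {"x": 0, "y": 0, "z": 0, "yaw": 0, "jaw": 1},
  {"x": 0, "y": 0, "z": 0, "yaw": 0, "jaw": 1},
  {"x": 0, "y": 0, "z": 0, "yaw": 0, "jaw": 1},
])

```text
clock: 8.35
ee_pos: [0.4462, 0.1761, 0.1317]
ee_rot: [0.038, 3.139, 0.001]
contact_force: [-1.2, 1.0, -1.8]
grip_width: 0.017
gripper_force: 59.0
```

```bash
python3 - <<'E'
from h import *
st(); snap('wrist','w4'); snap('side','s4')
a=cv2.imread('pics/w4.png')[130:310,190:370]; b=cv2.imread('pics/s4.png')[140:230,220:310]
m=np.zeros((600,800,3),np.uint8); m[:400,:400]=cv2.resize(a,(400,400),interpolation=cv2.INTER_CUBIC); m[:400,400:]=cv2.resize(b,(400,400),interpolation=cv2.INTER_CUBIC)
cv2.imwrite('pics/m4.png',np.clip(m[:400]*1.4,0,255).astype(np.uint8))
E
```

```text
t 8.35 p [0.4462 0.1761 0.1317] yhead 88.62 z [ 0.003  0.001 -1.   ] F [-1.18  1.   -1.82] w 0.017 gf 59.0
```

View pics/m4.png

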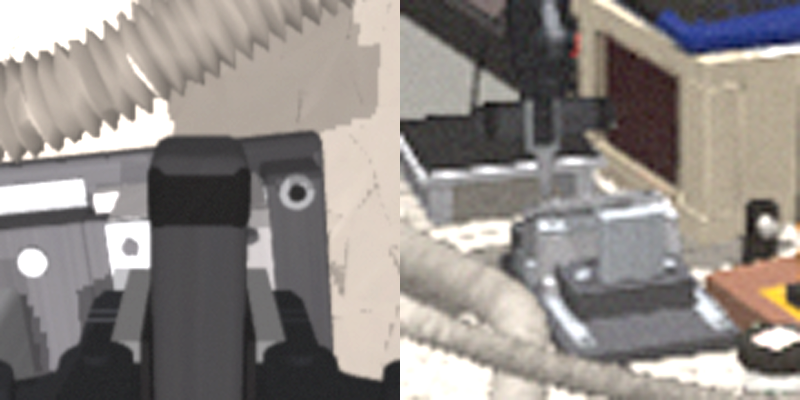

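The wrist view shows the held bar centred over the block, with the tip hidden beneath it. In the side view the stem and tip sit just above the block's left end at side px (253,182), and the thumb plate edges are at cols ~265.7 and 282.3. I'll use the plate as a reference to measure the tip's x in the same image.

```bash
python3 - <<'E'
from h import *
d=np.load('s4.npz'); g=cv2.cvtColor(d['c'],cv2.COLOR_RGB2GRAY)
print('stem cols 244..262'); 
for r in range(164,190,1): print(r,g[r,244:263].tolist())
print('plate cols 258..290')
for r in range(186,204,2): print(r,g[r,258:291].tolist())
E
```

```text
stem cols 244..262
164 [43, 51, 47, 54, 87, 90, 39, 37, 35, 37, 56, 65, 60, 58, 58, 56, 55, 52, 51]
165 [54, 48, 55, 58, 83, 86, 46, 41, 47, 37, 53, 66, 60, 53, 52, 55, 56, 51, 54]
166 [53, 53, 55, 57, 85, 84, 41, 39, 35, 32, 57, 68, 56, 52, 51, 47, 50, 52, 53]
167 [52, 56, 49, 56, 85, 88, 39, 38, 35, 33, 54, 70, 61, 45, 52, 50, 48, 54, 52]
168 [53, 54, 52, 51, 84, 89, 47, 38, 40, 34, 51, 70, 60, 52, 53, 54, 53, 45, 50]
169 [54, 54, 51, 52, 83, 89, 45, 42, 37, 39, 52, 64, 57, 51, 52, 52, 48, 61, 87]
170 [49, 53, 48, 51, 78, 89, 46, 42, 42, 36, 46, 66, 54, 42, 42, 43, 40, 74, 116]
171 [48, 48, 39, 45, 75, 90, 44, 34, 34, 37, 53, 72, 49, 45, 46, 43, 43, 42, 81]
172 [46, 40, 45, 42, 76, 90, 59, 61, 56, 59, 80, 79, 47, 39, 43, 45, 45, 38, 56]
173 [43, 48, 43, 42, 73, 91, 90, 91, 94, 97, 100, 82, 49, 41, 40, 38, 44, 40, 37]
174 [45, 47, 41, 39, 50, 65, 87, 105, 107, 106, 85, 49, 36, 38, 29, 37, 36, 36, 39]
175 [41, 36, 38, 36, 35, 32, 65, 98, 110, 106, 84, 81, 104, 123, 139, 130, 123, 108, 93]
176 [45, 59, 91, 109, 121, 137, 119, 101, 107, 103, 98, 128, 154, 181, 199, 193, 184, 156, 138]

[... 1966 characters left out ...]
 120, 126, 126, 107, 115, 116, 117, 119, 119, 119, 116]
196 [120, 114, 110, 115, 115, 114, 106, 104, 114, 108, 113, 111, 112, 108, 108, 109, 107, 111, 105, 108, 107, 100, 111, 119, 120, 100, 103, 96, 106, 110, 111, 115, 111]
198 [109, 107, 96, 90, 81, 71, 83, 107, 115, 110, 108, 110, 108, 111, 108, 105, 110, 109, 106, 107, 102, 121, 137, 118, 91, 98, 116, 114, 114, 115, 115, 116, 116]
200 [87, 92, 107, 120, 109, 85, 91, 107, 114, 111, 109, 107, 110, 111, 106, 107, 105, 106, 104, 102, 108, 90, 73, 73, 85, 88, 91, 121, 155, 146, 141, 137, 117]
202 [82, 119, 155, 138, 107, 78, 84, 103, 118, 111, 111, 102, 98, 93, 95, 103, 101, 102, 90, 78, 76, 85, 94, 92, 88, 82, 82, 88, 149, 188, 154, 89, 102]
```

```bash
python3 - <<'E'
from h import *
d=np.load('s4.npz'); K,T=d['K'],d['T']
b=np.array([.4873,.1751]); th=.0739; r=np.array([[np.cos(th),-np.sin(th)],[np.sin(th),np.cos(th)]])
def bp(x,y,z): return proj(K,T,[*(b+r@np.array([x,y])/1000),z/1000]).round(1).tolist()
for y in(-60,-72): print('plate',y,[bp(x,y,z) for x in(-22,22) for z in(85,60)])
print('block -x top corners',bp(-48,-25,60),bp(-48,25,60),bp(48,-25,60),bp(-48,0,60),bp(-48,12,60))
for dx in(-1,1,3): print('stem dx',dx,proj(K,T,[.4462+dx/1000,.1761,.09]).round(2),proj(K,T,[.4462+dx/1000,.1761,.0717]).round(2))
d=np.load('w4.npz'); K,T=d['K'],d['T']
print('cam',T[:3,3].round(4),'barnear top crop rows137,172,225',[(ray(K,T,280,130+v*.45,z)[0]-.4462).round(4) for v in(137,172,225) for z in(.139,.128,.117)])
# same bar, on rest in w3 and w2
for f,o,s,vs in(('w3',110,.7,(93,)),('w3',0,1,(173,180,195.,308))):
    d=np.load(f+'.npz');K,T=d['K'],d['T'];print(f,T[:3,3].round(4),[(ray(K,T,284,o+v*s,z)[0]).round(4) for v in vs for z in(.08,.069,.058)])
E
```

```text
plate -60 [[263.2, 186.5], [263.2, 194.5], [277.7, 184.8], [277.6, 192.7]]
plate -72 [[264.5, 188.0], [264.5, 196.0], [279.0, 186.3], [278.9, 194.3]]
block -x top corners [251.3, 191.1] [246.7, 185.0] [282.0, 187.4] [248.9, 188.0] [247.8, 186.5]
stem dx -1 [250.4  177.91] [250.47 183.63]
stem dx 1 [251.06 177.86] [251.13 183.57]
stem dx 3 [251.72 177.8 ] [251.78 183.51]
cam [0.379  0.1766 0.2529] barnear top crop rows137,172,225 [np.float64(-0.0449), np.float64(-0.0427), np.float64(-0.0405), np.float64(-0.0387), np.float64(-0.0359), np.float64(-0.0331), np.float64(-0.0289), np.float64(-0.0252), np.float64(-0.0215)]
w3 [ 0.4322 -0.4469  0.2581] [np.float64(0.4575), np.float64(0.459), np.float64(0.4606)]
w3 [ 0.4322 -0.4469  0.2581] [np.float64(0.4562), np.float64(0.4577), np.float64(0.4592), np.float64(0.4604), np.float64(0.4621), np.float64(0.4639), np.float64(0.4694), np.float64(0.4717), np.float64(0.474), np.float64(0.5464), np.float64(0.5534), np.float64(0.5605)]
```

The side view puts the stem about 5 mm further along +x than the TCP. The bar's near and far edges (460.4 and 546.4 mm) agree, so the probe was lying about 5 mm off-centre on its rest. I'll take tip = TCP + (5.1, -0.5) mm and move over the seam start.

>>> carry_out([
  {"x": 8.4, "y": 2.1, "z": 0, "yaw": 0, "jaw": 1},
  {"x": 0, "y": 0, "z": 5, "yaw": 0, "jaw": 1},
  {"x": 0, "y": 0, "z": 0, "yaw": 0, "jaw": 1},
  {"x": 0, "y": 0, "z": 0, "yaw": 0, "jaw": 1},
  {"x": 0, "y": 0, "z": 0, "yaw": 0, "jaw": 1},
])

```text
clock: 8.95
ee_pos: [0.4366, 0.1783, 0.1253]
ee_rot: [0.037, 3.141, 0.0]
contact_force: [0.3, 0.2, -1.5]
grip_width: 0.0172
gripper_force: 59.0
```

```bash
python3 - <<'E'
from h import *
st(); snap('side','s5'); d=np.load('s5.npz');K,T=d['K'],d['T']; g=cv2.cvtColor(d['c'],cv2.COLOR_RGB2GRAY)
p=robot.get_state()['ee_pos']; print('pred tip',proj(K,T,np.array(p)+[.0051,-.0005,-.0598+.003]))
for r in range(172,190,1): print(r,g[r,240:262].tolist())
E
```

```text
t 8.95 p [0.4366 0.1783 0.1253] yhead 88.64 z [ 0.  0. -1.] F [ 0.27  0.17 -1.45] w 0.0172 gf 59.0
pred tip [249.24961934 184.50978539]
172 [51, 55, 53, 45, 64, 90, 84, 35, 49, 50, 34, 73, 89, 46, 58, 45, 51, 40, 44, 44, 43, 38]
173 [45, 47, 42, 41, 55, 86, 86, 35, 37, 38, 35, 73, 89, 40, 49, 43, 43, 45, 42, 46, 44, 43]
174 [42, 43, 44, 38, 53, 82, 86, 54, 55, 57, 61, 81, 78, 43, 40, 37, 40, 37, 36, 39, 37, 40]
175 [42, 42, 40, 44, 49, 76, 93, 84, 93, 92, 95, 87, 60, 43, 55, 85, 103, 124, 141, 130, 122, 104]
176 [35, 34, 37, 43, 42, 69, 101, 106, 104, 107, 98, 100, 105, 92, 98, 131, 160, 180, 200, 192, 181, 157]
177 [132, 126, 114, 106, 97, 101, 119, 116, 104, 109, 106, 134, 156, 134, 133, 123, 121, 122, 121, 118, 115, 114]
178 [196, 183, 168, 157, 144, 127, 119, 103, 105, 107, 98, 106, 109, 111, 112, 108, 105, 107, 106, 114, 115, 111]
179 [123, 116, 114, 111, 114, 110, 103, 97, 107, 109, 100, 96, 98, 90, 87, 83, 77, 81, 78, 93, 108, 110]
180 [109, 104, 102, 98, 94, 84, 77, 89, 108, 110, 98, 89, 85, 85, 82, 82, 82, 86, 81, 96, 111, 112]
181 [88, 87, 88, 83, 86, 87, 84, 91, 106, 110, 98, 86, 86, 89, 85, 86, 85, 82, 81, 98, 110, 111]
182 [87, 88, 86, 85, 86, 84, 85, 91, 100, 107, 90, 82, 86, 86, 85, 87, 85, 83, 83, 94, 115, 107]
183 [83, 84, 88, 91, 85, 87, 86, 84, 95, 99, 87, 85, 90, 88, 83, 84, 82, 82, 81, 95, 114, 122]
184 [85, 85, 87, 91, 92, 85, 82, 88, 89, 100, 94, 93, 89, 91, 105, 108, 98, 98, 102, 104, 112, 126]
185 [77, 84, 87, 88, 87, 86, 90, 90, 94, 102, 93, 98, 107, 109, 122, 127, 111, 114, 113, 115, 117, 111]
186 [89, 91, 83, 83, 86, 87, 83, 90, 97, 92, 87, 103, 116, 109, 99, 99, 101, 103, 103, 108, 107, 96]
187 [91, 90, 87, 84, 86, 89, 84, 88, 96, 112, 107, 105, 100, 96, 94, 92, 100, 99, 83, 79, 84, 85]
188 [88, 88, 80, 83, 82, 99, 124, 110, 95, 99, 77, 78, 70, 69, 73, 78, 79, 84, 87, 89, 97, 111]
189 [138, 137, 137, 136, 128, 126, 150, 125, 67, 63, 94, 124, 107, 72, 88, 105, 110, 104, 112, 109, 110, 109]
```

>>> carry_out([
  {"x": -2, "y": 0.2, "z": 0, "yaw": 0, "jaw": 1},
  {"x": 0, "y": 0, "z": 3, "yaw": 0, "jaw": 1},
  {"x": 0, "y": 0, "z": 4, "yaw": 0, "jaw": 1},
  {"x": 0, "y": 0, "z": 4, "yaw": 0, "jaw": 1},
  {"x": 0, "y": 0, "z": 2.5, "yaw": 0, "jaw": 1},
  {"x": 0, "y": 0, "z": 1, "yaw": 0, "jaw": 1},
  {"x": 0, "y": 0, "z": 0, "yaw": 0, "jaw": 1},
  {"x": 0, "y": 0, "z": 0, "yaw": 0, "jaw": 1},
])

```text
clock: 9.8
ee_pos: [0.4386, 0.1784, 0.1109]
ee_rot: [0.037, 3.141, 0.0]
contact_force: [-0.3, 0.2, -0.2]
grip_width: 0.0172
gripper_force: 59.0
```

```bash
python3 - <<'E'
from h import *
st()
E
```

```text
t 9.8 p [0.4386 0.1784 0.1109] yhead 88.63 z [ 0.  0. -1.] F [-0.33  0.15 -0.18] w 0.0172 gf 59.0
```

```bash
python3 - <<'E'
from h import *
F=[]
for i in range(6): robot.read_camera('side'); F.append(robot.get_state()['contact_force'])
print(np.mean(F,0),np.std(F,0))
d=np.load('s5.npz'); c,K,T=cam('side'); g=cv2.cvtColor(c,cv2.COLOR_RGB2GRAY)
for r in range(176,190,1): print(r,g[r,240:262].tolist())
E
```

```text
[-0.34919727 -0.11073717 -0.5967488 ] [0.45211406 0.35208274 0.45324707]
176 [56, 49, 49, 54, 47, 74, 96, 65, 43, 36, 41, 44, 77, 83, 66, 74, 76, 80, 85, 83, 79, 76]
177 [95, 104, 90, 95, 90, 87, 94, 63, 35, 44, 32, 45, 78, 105, 106, 113, 110, 120, 126, 127, 122, 119]
178 [142, 145, 131, 135, 138, 108, 94, 69, 34, 41, 38, 43, 78, 109, 115, 112, 110, 110, 110, 110, 116, 110]
179 [123, 121, 113, 113, 114, 103, 91, 80, 65, 73, 71, 74, 89, 95, 86, 81, 80, 81, 80, 94, 114, 108]
180 [109, 106, 100, 96, 94, 90, 93, 99, 99, 106, 104, 100, 92, 86, 81, 81, 86, 83, 82, 95, 112, 114]
181 [84, 88, 83, 85, 87, 89, 87, 85, 96, 109, 105, 92, 86, 86, 86, 85, 83, 83, 82, 95, 113, 109]
182 [90, 90, 88, 87, 86, 87, 88, 83, 93, 109, 107, 96, 85, 83, 85, 88, 87, 81, 81, 97, 112, 114]
183 [88, 84, 89, 88, 92, 85, 89, 86, 94, 107, 111, 95, 82, 85, 85, 82, 84, 82, 78, 97, 113, 115]
184 [83, 79, 90, 91, 84, 89, 86, 83, 92, 112, 106, 96, 85, 90, 102, 108, 91, 97, 95, 99, 117, 124]
185 [78, 84, 88, 91, 89, 87, 85, 84, 94, 106, 107, 98, 98, 109, 122, 128, 111, 115, 114, 116, 115, 113]
186 [86, 88, 86, 87, 88, 85, 85, 85, 95, 108, 106, 104, 113, 108, 96, 98, 105, 103, 96, 103, 105, 98]
187 [95, 89, 85, 83, 88, 88, 85, 85, 98, 113, 97, 94, 101, 98, 97, 93, 101, 95, 84, 80, 78, 82]
188 [87, 87, 80, 81, 82, 99, 121, 116, 95, 101, 87, 77, 68, 65, 71, 81, 78, 85, 85, 89, 100, 106]
189 [137, 139, 134, 140, 130, 126, 149, 128, 69, 66, 98, 123, 108, 74, 94, 107, 110, 106, 109, 110, 106, 106]
```

>>> carry_out([
  {"x": -2.5, "y": 0.25, "z": 0, "yaw": 0, "jaw": 1},
  {"x": -3, "y": 0.3, "z": 0, "yaw": 0, "jaw": 1},
  {"x": -3, "y": 0.3, "z": 0, "yaw": 0, "jaw": 1},
  {"x": -3, "y": 0.3, "z": 0, "yaw": 0, "jaw": 1},
  {"x": -3, "y": 0.3, "z": 0, "yaw": 0, "jaw": 1},
  {"x": -3, "y": 0.3, "z": 0, "yaw": 0, "jaw": 1},
  {"x": -3, "y": 0.3, "z": 0, "yaw": 0, "jaw": 1},
  {"x": -3, "y": 0.3, "z": 0, "yaw": 0, "jaw": 1},
])

```text
clock: 10.95
ee_pos: [0.4624, 0.1802, 0.1108]
ee_rot: [0.037, 3.141, 0.0]
contact_force: [-0.3, 1.2, -1.8]
grip_width: 0.0175
gripper_force: 59.0
```

```bash
python3 - <<'E'
from h import *
st()
E
```

```text
t 10.95 p [0.4624 0.1802 0.1108] yhead 88.64 z [ 0.  0. -1.] F [-0.26  1.16 -1.82] w 0.0175 gf 59.0
```

>>> carry_out([
  {"x": -3, "y": 0.3, "z": 0, "yaw": 0, "jaw": 1},
  {"x": -3, "y": 0.3, "z": 0, "yaw": 0, "jaw": 1},
  {"x": -3, "y": 0.3, "z": 0, "yaw": 0, "jaw": 1},
  {"x": -3, "y": 0.3, "z": 0, "yaw": 0, "jaw": 1},
  {"x": -3, "y": 0.3, "z": 0, "yaw": 0, "jaw": 1},
  {"x": -3, "y": 0.3, "z": 0, "yaw": 0, "jaw": 1},
  {"x": -3, "y": 0.3, "z": 0, "yaw": 0, "jaw": 1},
  {"x": -3, "y": 0.3, "z": 0, "yaw": 0, "jaw": 1},
  {"x": -3, "y": 0.3, "z": 0, "yaw": 0, "jaw": 1},
  {"x": -3, "y": 0.3, "z": 0, "yaw": 0, "jaw": 1},
  {"x": -2.6, "y": 0.25, "z": 0, "yaw": 0, "jaw": 1},
  {"x": -2.4, "y": 0.25, "z": 0, "yaw": 0, "jaw": 1},
  {"x": -2.4, "y": 0.2, "z": 0, "yaw": 0, "jaw": 1},
])

```text
clock: 12.25
ee_pos: [0.4998, 0.183, 0.1108]
ee_rot: [-0.037, -3.141, -0.0]
contact_force: [0.0, 0.1, -0.7]
grip_width: 0.0173
gripper_force: 59.0
```

```bash
python3 - <<'E'
from h import *
st()
E
```

```text
t 12.25 p [0.4998 0.183  0.1108] yhead 88.64 z [-0.  0. -1.] F [ 0.01  0.15 -0.66] w 0.0173 gf 59.0
```

>>> carry_out([
  {"x": -0.3, "y": -2.4, "z": 0, "yaw": 0, "jaw": 1},
  {"x": -0.3, "y": -2.6, "z": 0, "yaw": 0, "jaw": 1},
  {"x": -0.35, "y": -3, "z": 0, "yaw": 0, "jaw": 1},
  {"x": -0.35, "y": -3, "z": 0, "yaw": 0, "jaw": 1},
  {"x": -0.35, "y": -3, "z": 0, "yaw": 0, "jaw": 1},
  {"x": -0.35, "y": -3, "z": 0, "yaw": 0, "jaw": 1},
  {"x": -0.35, "y": -3, "z": 0, "yaw": 0, "jaw": 1},
  {"x": -0.3, "y": -3, "z": 0, "yaw": 0, "jaw": 1},
  {"x": -0.3, "y": -3, "z": 0, "yaw": 0, "jaw": 1},
])

```text
clock: 13.15
ee_pos: [0.5019, 0.1567, 0.1108]
ee_rot: [-0.037, -3.141, -0.0]
contact_force: [0.9, 1.4, -0.8]
grip_width: 0.0169
gripper_force: 59.0
```

```bash
python3 - <<'E'
from h import *
st(); c,K,T=cam('side'); snap('wrist','w6')
E
```

```text
t 13.15 p [0.5019 0.1567 0.1108] yhead 88.63 z [-0.  0. -1.] F [ 0.88  1.37 -0.78] w 0.0169 gf 59.0
```

>>> carry_out([
  {"x": 0, "y": 0, "z": -5, "yaw": 0, "jaw": 1},
  {"x": 0, "y": 0, "z": -20, "yaw": 0, "jaw": 1},
  {"x": 0, "y": 0, "z": -40, "yaw": 0, "jaw": 1},
  {"x": 0, "y": 0, "z": -40, "yaw": 0, "jaw": 1},
  {"x": 0, "y": -20, "z": -35, "yaw": 0, "jaw": 1},
  {"x": -1, "y": -40, "z": 0, "yaw": 0, "jaw": 1},
  {"x": -1, "y": -48, "z": 0, "yaw": 0, "jaw": 1},
  {"x": -1, "y": -48, "z": 0, "yaw": 0, "jaw": 1},
  {"x": -1, "y": -48, "z": 0, "yaw": 0, "jaw": 1},
  {"x": -1, "y": -48, "z": 0, "yaw": 0, "jaw": 1},
  {"x": -1, "y": -48, "z": 0, "yaw": 0, "jaw": 1},
  {"x": -1, "y": -48, "z": 0, "yaw": 0, "jaw": 1},
  {"x": -1, "y": -48, "z": 0, "yaw": 0, "jaw": 1},
  {"x": -1, "y": -48, "z": 0, "yaw": 0, "jaw": 1},
  {"x": -1, "y": -48, "z": 0, "yaw": 0, "jaw": 1},
  {"x": -1, "y": -48, "z": 0, "yaw": 0, "jaw": 1},
  {"x": -0.6, "y": -48, "z": 0, "yaw": 0, "jaw": 1},
  {"x": 0, "y": -14.5, "z": 0, "yaw": 0, "jaw": 1},
  {"x": 0, "y": 0, "z": 0, "yaw": 0, "jaw": 1},
  {"x": 0, "y": 0, "z": 0, "yaw": 0, "jaw": 1},
])

```text
clock: 15.25
ee_pos: [0.4991, -0.4452, 0.2505]
ee_rot: [-0.038, -3.141, -0.002]
contact_force: [-0.6, 0.9, -1.4]
grip_width: 0.017
gripper_force: 59.2
```

```bash
python3 - <<'E'
from h import *
st()
E
```

```text
t 15.25 p [ 0.4991 -0.4452  0.2505] yhead 88.62 z [-0.     0.001 -1.   ] F [-0.65  0.91 -1.44] w 0.017 gf 59.2
```

>>> carry_out([
  {"x": 0.9, "y": -0.7, "z": 20, "yaw": 0, "jaw": 1},
  {"x": 0, "y": 0, "z": 40, "yaw": 0, "jaw": 1},
  {"x": 0, "y": 0, "z": 45, "yaw": 0, "jaw": 1},
  {"x": 0, "y": 0, "z": 35, "yaw": 0, "jaw": 1},
  {"x": 0, "y": 0, "z": 15, "yaw": 0, "jaw": 1},
  {"x": 0, "y": 0, "z": 5, "yaw": 0, "jaw": 1},
  {"x": 0, "y": 0, "z": 0, "yaw": 0, "jaw": 1},
  {"x": 0, "y": 0, "z": 0, "yaw": 0, "jaw": 1},
  {"x": 0, "y": 0, "z": 0, "yaw": 0, "jaw": 1},
])

```text
clock: 16.15
ee_pos: [0.4993, -0.447, 0.0928]
ee_rot: [0.037, 3.139, -0.004]
contact_force: [0.1, 0.3, -1.9]
grip_width: 0.0173
gripper_force: 59.1
```

```bash
python3 - <<'E'
from h import *
st()
E
```

```text
t 16.15 p [ 0.4993 -0.447   0.0928] yhead 88.66 z [ 0.002 -0.002 -1.   ] F [ 0.07  0.28 -1.87] w 0.0173 gf 59.1
```

>>> carry_out([
  {"x": 0, "y": 0, "z": 5, "yaw": 0, "jaw": 1},
  {"x": 0, "y": 0, "z": 5, "yaw": 0, "jaw": 1},
  {"x": 0, "y": 0, "z": 4, "yaw": 0, "jaw": 1},
  {"x": 0, "y": 0, "z": 0, "yaw": 0, "jaw": 1},
  {"x": 0, "y": 0, "z": 0, "yaw": 0, "jaw": 1},
  {"x": 0, "y": 0, "z": 0, "yaw": 0, "jaw": 1},
])

```text
clock: 16.75
ee_pos: [0.4983, -0.4464, 0.0768]
ee_rot: [0.037, 3.141, 0.0]
contact_force: [0.6, -0.4, -0.5]
grip_width: 0.0169
gripper_force: 59.1
```

```bash
python3 - <<'E'
from h import *
st()
E
```

```text
t 16.75 p [ 0.4983 -0.4464  0.0768] yhead 88.63 z [ 0.  0. -1.] F [ 0.6  -0.4  -0.52] w 0.0169 gf 59.1
```

>>> carry_out([
  {"x": 0, "y": 0.4, "z": 2, "yaw": 0, "jaw": 1},
  {"x": 0, "y": 0, "z": 1.6, "yaw": 0, "jaw": 1},
  {"x": 0, "y": 0, "z": 0, "yaw": 0, "jaw": 1},
  {"x": 0, "y": 0, "z": 0, "yaw": 0, "jaw": 0.5},
  {"x": 0, "y": 0, "z": 0, "yaw": 0, "jaw": 0.3},
  {"x": 0, "y": 0, "z": 0, "yaw": 0, "jaw": 0},
  {"x": 0, "y": 0, "z": 0, "yaw": 0, "jaw": 0},
  {"x": 0, "y": 0, "z": 0, "yaw": 0, "jaw": 0},
  {"x": 0, "y": 0, "z": -10, "yaw": 0, "jaw": 0},
  {"x": 0, "y": 0, "z": -25, "yaw": 0, "jaw": 0},
  {"x": 0, "y": 0, "z": -29, "yaw": 0, "jaw": 0},
  {"x": 0, "y": 0, "z": 0, "yaw": 0, "jaw": 0},
  {"x": 0, "y": 0, "z": 0, "yaw": 0, "jaw": 0},
])

```text
clock: 18.05
ee_pos: [0.499, -0.4466, 0.1387]
ee_rot: [0.037, 3.139, -0.003]
contact_force: [0.1, 0.0, -0.2]
grip_width: 0.0428
gripper_force: 0.0
```

```bash
python3 - <<'E'
from h import *
st(); snap('wrist','w7'); snap('side','s7')
a=np.load('w3.npz');b=np.load('w7.npz');K=b['K']
for n,d in(('w3',a),('w7',b)):
    g=cv2.cvtColor(d['c'],cv2.COLOR_RGB2GRAY);T=d['T']; print(n,g[165:200:1,284].tolist(),g[298:315,283].tolist(),'cols r250',g[250,262:308].tolist())
s0=np.load('side0.npz')['c'].astype(int);s7=np.load('s7.npz')['c'].astype(int); D=np.abs(s0-s7).sum(2); print('diff',D[285:335,310:375].mean(), np.argwhere(D[285:335,310:375]>90).shape)
E
```

```text
t 18.05 p [ 0.499  -0.4466  0.1387] yhead 88.64 z [ 0.002 -0.002 -1.   ] F [ 0.12  0.01 -0.2 ] w 0.0428 gf 0.0
w3 [23, 28, 35, 39, 43, 46, 48, 50, 58, 70, 79, 83, 85, 80, 61, 42, 37, 37, 39, 40, 38, 40, 39, 39, 37, 36, 37, 40, 41, 54, 76, 88, 89, 89, 90] [30, 31, 30, 31, 30, 31, 29, 32, 36, 52, 84, 172, 217, 220, 221, 221, 221] cols r250 [25, 16, 20, 21, 17, 22, 24, 52, 75, 86, 90, 96, 97, 97, 98, 98, 97, 96, 96, 89, 87, 89, 89, 89, 87, 87, 87, 85, 87, 88, 88, 91, 88, 79, 60, 34, 22, 20, 18, 20, 17, 18, 19, 18, 22, 26]
w7 [23, 22, 28, 36, 39, 46, 47, 49, 50, 53, 69, 83, 86, 86, 78, 56, 42, 40, 40, 39, 39, 38, 38, 37, 38, 40, 39, 36, 39, 44, 69, 85, 87, 89, 89] [29, 29, 30, 31, 31, 30, 31, 35, 50, 65, 112, 185, 218, 221, 221, 221, 221] cols r250 [20, 18, 17, 19, 31, 62, 80, 90, 94, 96, 98, 98, 98, 97, 98, 97, 97, 97, 99, 101, 100, 100, 100, 99, 98, 98, 99, 100, 96, 89, 82, 72, 45, 26, 16, 19, 18, 15, 19, 20, 19, 20, 21, 26, 28, 30]
diff 35.372 (312, 2)
```

>>> carry_out([
  {"x": 0, "y": 0, "z": -40, "yaw": 0, "jaw": 0},
  {"x": 0, "y": 0, "z": -40, "yaw": 0, "jaw": 0},
  {"x": 0, "y": 0, "z": -20, "yaw": -0.05, "jaw": 0.2},
  {"x": 0, "y": 0, "z": 0, "yaw": -0.048, "jaw": 0.2},
  {"x": -2.9, "y": 46.2, "z": 0, "yaw": 0, "jaw": 0.2},
  {"x": -2.9, "y": 46.2, "z": 0, "yaw": 0, "jaw": 0.2},
  {"x": -2.9, "y": 46.2, "z": 0, "yaw": 0, "jaw": 0.2},
  {"x": -2.9, "y": 46.2, "z": 0, "yaw": 0, "jaw": 0.2},
  {"x": -2.9, "y": 46.2, "z": 0, "yaw": 0, "jaw": 0.2},
  {"x": -2.9, "y": 46.2, "z": 0, "yaw": 0, "jaw": 0.2},
  {"x": -2.9, "y": 46.2, "z": 0, "yaw": 0, "jaw": 0.2},
  {"x": -2.9, "y": 46.2, "z": 0, "yaw": 0, "jaw": 0.2},
  {"x": -2.9, "y": 46.2, "z": 0, "yaw": 0, "jaw": 0.2},
  {"x": -2.9, "y": 46.2, "z": 0, "yaw": 0, "jaw": 0.2},
  {"x": -2.9, "y": 46.2, "z": 0, "yaw": 0, "jaw": 0.2},
  {"x": -2.9, "y": 46.2, "z": 0, "yaw": 0, "jaw": 0.2},
  {"x": 0, "y": 0, "z": 40, "yaw": 0, "jaw": 0.2},
  {"x": 0, "y": 0, "z": 40, "yaw": 0, "jaw": 0.2},
  {"x": 0, "y": 0, "z": 20, "yaw": 0, "jaw": 0.2},
  {"x": 0, "y": 0, "z": 0, "yaw": 0, "jaw": 0.2},
])

```text
clock: 20.15
ee_pos: [0.4878, 0.1094, 0.133]
ee_rot: [0.117, -3.13, 0.001]
contact_force: [-0.3, 0.2, -0.1]
grip_width: 0.0343
gripper_force: 0.0
```

```bash
python3 - <<'E'
from h import *
st(); snap('wrist','w8')
d=np.load('w8.npz');K,T=d['K'],d['T']
b=np.array([.4873,.1751]); th=.0739; r=np.array([[np.cos(th),-np.sin(th)],[np.sin(th),np.cos(th)]])
im=cv2.cvtColor(d['c'],cv2.COLOR_RGB2BGR)
for y in(-60,-72):
  for x in(-22,22):
    p=proj(K,T,[*(b+r@np.array([x,y])/1000),.085]); print(x,y,p.round(1)); cv2.circle(im,tuple(int(v) for v in p.round()),2,(0,0,255),1)
cv2.imwrite('pics/w8.png',im[100:400,80:480])
E
```

```text
t 20.15 p [0.4878 0.1094 0.133 ] yhead 94.28 z [-0.009 -0.001 -1.   ] F [-0.35  0.19 -0.12] w 0.0343 gf 0.0
-22 -60 [290.4 220.4]
22 -60 [289.6 288.6]
-22 -72 [269.8 220.3]
22 -72 [270.3 288.5]
```

View pics/w8.png

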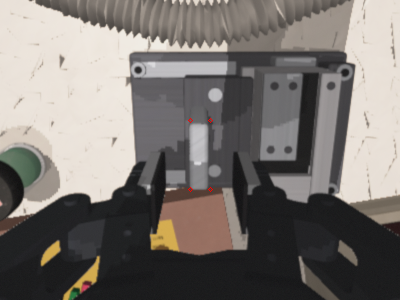

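The wrist view shows the plate between the open fingers, matching the predicted corners (crop px (190..210, 120..188)). I'll descend around it.

>>> carry_out([
  {"x": -4, "y": 0, "z": 20, "yaw": 0, "jaw": 0.2},
  {"x": 0, "y": 0, "z": 15, "yaw": 0, "jaw": 0.2},
  {"x": 0, "y": 0, "z": 10, "yaw": 0, "jaw": 0.2},
  {"x": 0, "y": 0, "z": 10, "yaw": 0, "jaw": 0.2},
  {"x": 0, "y": 0, "z": 4, "yaw": 0, "jaw": 0.2},
  {"x": 0, "y": 0, "z": 0, "yaw": 0, "jaw": 0.2},
  {"x": 0, "y": 0, "z": 0, "yaw": 0, "jaw": 0.2},
  {"x": 0, "y": 0, "z": 0, "yaw": 0, "jaw": 0.5},
  {"x": 0, "y": 0, "z": 0, "yaw": 0, "jaw": 1},
  {"x": 0, "y": 0, "z": 0, "yaw": 0, "jaw": 1},
  {"x": 0, "y": 0, "z": 0, "yaw": 0, "jaw": 1},
  {"x": 0, "y": 0, "z": 0, "yaw": 0, "jaw": 1},
])

```text
clock: 21.4
ee_pos: [0.4963, 0.1098, 0.0789]
ee_rot: [-0.117, 3.138, -0.0]
contact_force: [-1.8, -0.2, 5.2]
grip_width: 0.0109
gripper_force: 59.3
```

```bash
python3 - <<'E'
from h import *
st()
E
```

```text
t 21.4 p [0.4963 0.1098 0.0789] yhead 94.26 z [ 0.001  0.    -1.   ] F [-1.84 -0.18  5.19] w 0.0109 gf 59.3
```

>>> carry_out([
  {"x": 0, "y": -3, "z": 0, "yaw": 0, "jaw": 1},
  {"x": 0, "y": -6, "z": 0, "yaw": 0, "jaw": 1},
  {"x": 0, "y": -6, "z": 0, "yaw": 0, "jaw": 1},
  {"x": 0, "y": -6, "z": 0, "yaw": 0, "jaw": 1},
  {"x": 0, "y": -6, "z": 0, "yaw": 0, "jaw": 1},
  {"x": 0, "y": -4, "z": 0, "yaw": 0, "jaw": 1},
  {"x": 0, "y": -3, "z": 0, "yaw": 0, "jaw": 1},
  {"x": 0, "y": 0, "z": 0, "yaw": 0, "jaw": 1},
  {"x": 0, "y": 0, "z": 0, "yaw": 0, "jaw": 1},
])

```text
clock: 22.3
ee_pos: [0.4989, 0.0772, 0.0789]
ee_rot: [-0.118, 3.138, 0.005]
contact_force: [-0.6, 3.9, 5.1]
grip_width: 0.0109
gripper_force: 59.4
```

```bash
python3 - <<'E'
from h import *
st()
E
```

```text
t 22.3 p [0.4989 0.0772 0.0789] yhead 94.3 z [ 0.001  0.003 -1.   ] F [-0.6   3.87  5.08] w 0.0109 gf 59.4
```

Moved 32.7 mm so far; I'll creep the rest until the end stop pushes back.

>>> carry_out([
  {"x": 0, "y": -1.5, "z": 0, "yaw": 0, "jaw": 1},
  {"x": 0, "y": -1, "z": 0, "yaw": 0, "jaw": 1},
  {"x": 0, "y": 0, "z": 0, "yaw": 0, "jaw": 1},
  {"x": 0, "y": 0, "z": 0, "yaw": 0, "jaw": 1},
])

```text
clock: 22.7
ee_pos: [0.499, 0.0758, 0.0789]
ee_rot: [-0.119, 3.138, 0.009]
contact_force: [-0.8, 8.1, 6.2]
grip_width: 0.011
gripper_force: 59.4
```

```bash
python3 - <<'E'
from h import *
st()
E
```

```text
t 22.7 p [0.499  0.0758 0.0789] yhead 94.34 z [ 0.001  0.006 -1.   ] F [-0.85  8.13  6.21] w 0.011 gf 59.4
```

>>> carry_out([
  {"x": 0, "y": -1.5, "z": 0, "yaw": 0, "jaw": 1},
  {"x": 0, "y": -1, "z": 0, "yaw": 0, "jaw": 1},
  {"x": 0, "y": 0, "z": 0, "yaw": 0, "jaw": 1},
  {"x": 0, "y": 0, "z": 0, "yaw": 0, "jaw": 1},
])

```text
clock: 23.1
ee_pos: [0.499, 0.0757, 0.0789]
ee_rot: [-0.121, 3.138, 0.017]
contact_force: [-0.2, 16.4, 5.0]
grip_width: 0.0112
gripper_force: 59.5
```

```bash
python3 - <<'E'
from h import *
st()
E
```

```text
t 23.1 p [0.499  0.0757 0.0789] yhead 94.43 z [ 0.001  0.011 -1.   ] F [-0.2  16.42  4.96] w 0.0112 gf 59.5
```

Jaw is against its stop (16 N, no motion). I'll relax, release and rise.

>>> carry_out([
  {"x": 0, "y": 2, "z": 0, "yaw": 0, "jaw": 1},
  {"x": 0, "y": 1.5, "z": 0, "yaw": 0, "jaw": 1},
  {"x": 0, "y": 0, "z": 0, "yaw": 0, "jaw": 0.5},
  {"x": 0, "y": 0, "z": 0, "yaw": 0, "jaw": 0.2},
  {"x": 0, "y": 0, "z": 0, "yaw": 0, "jaw": 0.2},
  {"x": 0, "y": 0, "z": 0, "yaw": 0, "jaw": 0.2},
  {"x": 0, "y": 0, "z": -10, "yaw": 0, "jaw": 0.2},
  {"x": 0, "y": 0, "z": -35, "yaw": 0, "jaw": 0.2},
  {"x": 0, "y": 0, "z": -35, "yaw": 0, "jaw": -0.5},
  {"x": 2, "y": 25, "z": 0, "yaw": 0, "jaw": -1},
  {"x": 1, "y": 35, "z": 0, "yaw": 0, "jaw": -1},
  {"x": 1, "y": 35, "z": 0, "yaw": 0, "jaw": -1},
  {"x": 0, "y": 0, "z": 0, "yaw": 0, "jaw": -1},
  {"x": 0, "y": 0, "z": 0, "yaw": 0, "jaw": -1},
  {"x": 0, "y": 0, "z": 0, "yaw": 0, "jaw": -1},
])

```text
clock: 24.6
ee_pos: [0.4876, 0.1682, 0.1585]
ee_rot: [-0.115, 3.139, -0.001]
contact_force: [0.3, 0.4, 0.4]
grip_width: 0.0855
gripper_force: 0.0
```

```bash
python3 - <<'E'
from h import *
st(); c,K,T=cam('top'); np.savez('top9.npz',c=c,K=K,T=T); snap('side','s9')
d=np.load('s9.npz');K,T=d['K'],d['T']; g=cv2.cvtColor(d['c'],cv2.COLOR_RGB2GRAY)
b=np.array([.4873,.1751]); th=.0739; r=np.array([[np.cos(th),-np.sin(th)],[np.sin(th),np.cos(th)]])
for y in(-95,-107): print(y,[proj(K,T,[*(b+r@np.array([x,y])/1000),z]).round(1).tolist() for x in(-22,22) for z in(.085,.036)])
for v in range(188,212,2): print(v,g[v,262:288].tolist())
E
```

```text
t 24.6 p [0.4876 0.1682 0.1585] yhead 94.21 z [ 0. -0. -1.] F [0.27 0.38 0.43] w 0.0855 gf 0.0
-95 [[266.9, 191.0], [266.9, 206.8], [281.6, 189.2], [281.4, 204.9]]
-107 [[268.2, 192.6], [268.2, 208.4], [283.0, 190.8], [282.7, 206.5]]
188 [116, 112, 121, 168, 195, 174, 145, 172, 147, 61, 34, 57, 97, 122, 157, 166, 117, 128, 129, 117, 119, 115, 117, 122, 132, 139]
190 [161, 155, 159, 146, 133, 122, 113, 115, 104, 76, 75, 83, 93, 108, 120, 139, 139, 134, 144, 151, 141, 123, 117, 119, 118, 118]
192 [117, 120, 127, 111, 109, 109, 133, 172, 198, 195, 190, 189, 182, 178, 173, 171, 168, 159, 153, 142, 125, 113, 118, 121, 116, 124]
194 [123, 126, 121, 125, 123, 117, 103, 101, 108, 109, 113, 113, 109, 112, 109, 107, 110, 105, 101, 103, 110, 111, 119, 117, 116, 118]
196 [124, 122, 121, 122, 120, 120, 109, 107, 113, 111, 113, 108, 105, 111, 110, 106, 111, 115, 109, 109, 109, 107, 98, 95, 106, 111]
198 [120, 119, 122, 119, 122, 116, 107, 107, 114, 111, 111, 111, 109, 112, 107, 109, 110, 108, 108, 109, 103, 110, 115, 114, 113, 114]
200 [119, 126, 134, 134, 139, 144, 123, 108, 113, 110, 112, 117, 112, 109, 109, 106, 109, 110, 111, 107, 107, 91, 79, 102, 116, 116]
202 [196, 192, 196, 202, 193, 159, 117, 107, 110, 107, 111, 111, 108, 108, 106, 107, 108, 109, 105, 106, 117, 127, 119, 113, 106, 115]
204 [82, 74, 81, 86, 81, 86, 95, 109, 111, 107, 111, 109, 109, 105, 109, 109, 105, 108, 104, 106, 97, 95, 95, 81, 75, 96]
206 [92, 141, 176, 154, 109, 81, 97, 114, 113, 112, 113, 114, 110, 110, 105, 98, 98, 98, 99, 102, 97, 79, 70, 83, 94, 98]
208 [90, 89, 81, 78, 83, 80, 76, 83, 83, 74, 78, 86, 85, 89, 84, 81, 87, 87, 90, 81, 75, 68, 58, 61, 57, 58]
210 [69, 90, 91, 90, 84, 77, 69, 61, 58, 60, 61, 57, 61, 65, 55, 60, 61, 62, 62, 60, 60, 58, 62, 61, 58, 63]
```

>>> carry_out([
  {"x": -0.2, "y": 7.3, "z": 20, "yaw": 0, "jaw": -1},
  {"x": 0, "y": 0, "z": 30, "yaw": 0, "jaw": -1},
  {"x": 0, "y": 0, "z": 25, "yaw": 0, "jaw": -1},
  {"x": 0, "y": 0, "z": 15, "yaw": 0, "jaw": -1},
  {"x": 0, "y": 0, "z": 4, "yaw": 0, "jaw": -1},
  {"x": 0, "y": 0, "z": 0, "yaw": 0, "jaw": -1},
  {"x": 0, "y": 0, "z": 0, "yaw": 0, "jaw": -1},
  {"x": 0, "y": 0, "z": 0, "yaw": 0, "jaw": -1},
])

```text
clock: 25.5
ee_pos: [0.4882, 0.1762, 0.0654]
ee_rot: [-0.116, 3.137, 0.001]
contact_force: [-0.3, -0.7, 0.1]
grip_width: 0.0856
gripper_force: 0.0
```

```bash
python3 - <<'E'
from h import *
st()
E
```

```text
t 25.5 p [0.4882 0.1762 0.0654] yhead 94.23 z [ 0.002  0.001 -1.   ] F [-0.35 -0.75  0.14] w 0.0856 gf 0.0
```

>>> carry_out([
  {"x": 0, "y": -0.5, "z": 4, "yaw": 0, "jaw": -1},
  {"x": 0, "y": 0, "z": 0.5, "yaw": 0, "jaw": -0.6},
  {"x": 0, "y": 0, "z": 0, "yaw": 0, "jaw": -0.4},
  {"x": 0, "y": 0, "z": 0, "yaw": 0, "jaw": -0.3},
  {"x": 0, "y": 0, "z": 0, "yaw": 0, "jaw": -0.2},
  {"x": 0, "y": 0, "z": 0, "yaw": 0, "jaw": 1},
  {"x": 0, "y": 0, "z": 0, "yaw": 0, "jaw": 1},
  {"x": 0, "y": 0, "z": 0, "yaw": 0, "jaw": 1},
  {"x": 0, "y": 0, "z": 0, "yaw": 0, "jaw": 1},
])

```text
clock: 26.4
ee_pos: [0.4873, 0.176, 0.0602]
ee_rot: [-0.117, 3.139, 0.001]
contact_force: [-1.6, 1.4, 5.7]
grip_width: 0.0491
gripper_force: 63.9
```

```bash
python3 - <<'E'
from h import *
st()
# stand pose from w1: fit edges of black top
d=np.load('w1.npz');K,T=d['K'],d['T'];g=cv2.cvtColor(d['c'],cv2.COLOR_RGB2GRAY)
sub=g[100:245,400:540]
def edge(pts):
    P=np.array(pts,float); return P
L=[];Rr=[];Tp=[];Bt=[]
for v in range(130,215,5):
    row=(g[v]<60); L.append((next(c for c in range(400,470) if row[c] and row[c+1] and row[c+2]),v)); Rr.append((next(c for c in range(540,470,-1) if row[c] and row[c-1] and row[c-2]),v))
for u in range(430,512,6):
    col=(g[:,u]<60); Tp.append((u,next(r for r in range(100,160) if col[r] and col[r+1] and col[r+2])))
    Bt.append((u,next(r for r in range(170,245) if not col[r] and not col[r+1])))
W={n:np.array([ray(K,T,*p,.045)[:2] for p in q]) for n,q in dict(L=L,R=Rr,T=Tp,B=Bt).items()}
for n,w in W.items():
    i=0 if n in'LR' else 1; k=np.polyfit(w[:,i],w[:,1-i],1); e=w[:,1-i]-np.polyval(k,w[:,i]); print(n,'slope',k[0].round(4),'at mid',np.median(w,0).round(4),'res',np.abs(e).max().round(4))
print(Bt)
E
```

```text
t 26.4 p [0.4873 0.176  0.0602] yhead 94.26 z [ 0.     0.001 -1.   ] F [-1.64  1.37  5.68] w 0.0491 gf 63.9
L slope 0.0642 at mid [0.4504 0.3138] res 0.0006
R slope 0.4788 at mid [0.4509 0.4246] res 0.0242
T slope -0.0612 at mid [0.3877 0.3623] res 0.0005
B slope -0.139 at mid [0.5182 0.3829] res 0.0301
[(430, 223), (436, 223), (442, 223), (448, 222), (454, 222), (460, 222), (466, 221), (472, 221), (478, 228), (484, 231), (490, 218), (496, 220), (502, 219), (508, 193)]
```

>>> carry_out([
  {"x": 0, "y": 0, "z": -2, "yaw": 0, "jaw": 1},
  {"x": 0, "y": 0, "z": -3, "yaw": 0, "jaw": 1},
  {"x": 0, "y": 0, "z": -5, "yaw": 0, "jaw": 1},
  {"x": 0, "y": 0, "z": -5, "yaw": 0, "jaw": 1},
  {"x": 0, "y": 0, "z": 0, "yaw": 0, "jaw": 1},
])

```text
clock: 26.9
ee_pos: [0.4876, 0.1757, 0.0754]
ee_rot: [-0.116, 3.138, 0.0]
contact_force: [0.2, -0.0, -4.4]
grip_width: 0.0489
gripper_force: 62.8
```

```bash
python3 - <<'E'
from h import *
st()
E
```

```text
t 26.9 p [0.4876 0.1757 0.0754] yhead 94.25 z [ 0.001  0.    -1.   ] F [ 0.25 -0.04 -4.4 ] w 0.0489 gf 62.8
```

>>> carry_out([
  {"x": 0, "y": 0, "z": -12, "yaw": 0, "jaw": 1},
  {"x": 0, "y": 0, "z": -20, "yaw": 0, "jaw": 1},
  {"x": 0, "y": 0, "z": -25, "yaw": 0, "jaw": 1},
  {"x": 5, "y": 0, "z": -20, "yaw": 0, "jaw": 1},
  {"x": 8, "y": 15, "z": -5, "yaw": 0, "jaw": 1},
  {"x": 7, "y": 30, "z": 0, "yaw": 0, "jaw": 1},
  {"x": 0, "y": 40, "z": 0, "yaw": 0, "jaw": 1},
  {"x": 0, "y": 40, "z": 0, "yaw": 0, "jaw": 1},
  {"x": 0, "y": 35, "z": 0, "yaw": 0, "jaw": 1},
  {"x": 0, "y": 25, "z": 0, "yaw": 0, "jaw": 1},
  {"x": 0, "y": 11, "z": 0, "yaw": 0, "jaw": 1},
  {"x": 0, "y": 0, "z": 0, "yaw": 0, "jaw": 1},
  {"x": 0, "y": 0, "z": 0, "yaw": 0, "jaw": 1},
  {"x": 0, "y": 0, "z": 0, "yaw": 0, "jaw": 1},
])

```text
clock: 28.3
ee_pos: [0.4527, 0.3682, 0.1567]
ee_rot: [0.114, -3.139, 0.001]
contact_force: [0.1, -0.3, -4.0]
grip_width: 0.0489
gripper_force: 63.4
```

```bash
python3 - <<'E'
from h import *
st(); snap('wrist','w10')
E
```

```text
t 28.3 p [0.4527 0.3682 0.1567] yhead 94.17 z [-0.    -0.001 -1.   ] F [ 0.09 -0.28 -4.  ] w 0.0489 gf 63.4
```

>>> carry_out([
  {"x": 0, "y": 2, "z": 10, "yaw": 0, "jaw": 1},
  {"x": 0, "y": 0, "z": 20, "yaw": 0, "jaw": 1},
  {"x": 0, "y": 0, "z": 15, "yaw": 0, "jaw": 1},
  {"x": 0, "y": 0, "z": 8, "yaw": 0, "jaw": 1},
  {"x": 0, "y": 0, "z": 4, "yaw": 0, "jaw": 1},
  {"x": 0, "y": 0, "z": 0, "yaw": 0, "jaw": 1},
  {"x": 0, "y": 0, "z": 0, "yaw": 0, "jaw": 1},
  {"x": 0, "y": 0, "z": 0, "yaw": 0, "jaw": 1},
])

```text
clock: 29.15
ee_pos: [0.4532, 0.372, 0.1006]
ee_rot: [-0.116, 3.138, 0.002]
contact_force: [0.5, 0.3, -4.8]
grip_width: 0.0489
gripper_force: 63.4
```

```bash
python3 - <<'E'
from h import *
st()
E
```

```text
t 29.15 p [0.4532 0.372  0.1006] yhead 94.25 z [ 0.002  0.001 -1.   ] F [ 0.53  0.27 -4.83] w 0.0489 gf 63.4
```

Now slowly down the last 9 mm.

>>> carry_out([
  {"x": 0, "y": -1, "z": 2, "yaw": 0, "jaw": 1},
  {"x": 0, "y": 0, "z": 2, "yaw": 0, "jaw": 1},
  {"x": 0, "y": 0, "z": 1.5, "yaw": 0, "jaw": 1},
  {"x": 0, "y": 0, "z": 1, "yaw": 0, "jaw": 1},
  {"x": 0, "y": 0, "z": 0.5, "yaw": 0, "jaw": 1},
  {"x": 0, "y": 0, "z": 0, "yaw": 0, "jaw": 1},
  {"x": 0, "y": 0, "z": 0, "yaw": 0, "jaw": 1},
  {"x": 0, "y": 0, "z": 0, "yaw": 0, "jaw": 1},
])

```text
clock: 29.95
ee_pos: [0.4527, 0.3707, 0.0928]
ee_rot: [-0.116, 3.139, 0.0]
contact_force: [0.7, 0.6, -3.8]
grip_width: 0.0489
gripper_force: 63.4
```

```bash
python3 - <<'E'
from h import *
st()
E
```

```text
t 29.95 p [0.4527 0.3707 0.0928] yhead 94.25 z [ 0.  0. -1.] F [ 0.67  0.64 -3.77] w 0.0489 gf 63.4
```

>>> carry_out([
  {"x": 0, "y": 0, "z": 0.5, "yaw": 0, "jaw": 1},
  {"x": 0, "y": 0, "z": 0.5, "yaw": 0, "jaw": 1},
  {"x": 0, "y": 0, "z": 0.5, "yaw": 0, "jaw": 1},
  {"x": 0, "y": 0, "z": 0.3, "yaw": 0, "jaw": 1},
  {"x": 0, "y": 0, "z": 0, "yaw": 0, "jaw": 1},
  {"x": 0, "y": 0, "z": 0, "yaw": 0, "jaw": 1},
])

```text
clock: 30.55
ee_pos: [0.4526, 0.3707, 0.0912]
ee_rot: [-0.117, 3.139, 0.0]
contact_force: [-1.5, -0.9, -0.1]
grip_width: 0.0487
gripper_force: 63.7
```

```bash
python3 - <<'E'
from h import *
st()
E
```

```text
t 30.55 p [0.4526 0.3707 0.0912] yhead 94.26 z [ 0.  0. -1.] F [-1.47 -0.88 -0.07] w 0.0487 gf 63.7
```

The stand now carries the weight. I'll release and retreat.

>>> carry_out([
  {"x": 0, "y": 0, "z": 0, "yaw": 0, "jaw": -0.2},
  {"x": 0, "y": 0, "z": 0, "yaw": 0, "jaw": -0.4},
  {"x": 0, "y": 0, "z": 0, "yaw": 0, "jaw": -0.8},
  {"x": 0, "y": 0, "z": 0, "yaw": 0, "jaw": -0.8},
  {"x": 0, "y": 0, "z": 0, "yaw": 0, "jaw": -0.8},
  {"x": 0, "y": 0, "z": -10, "yaw": 0, "jaw": -0.8},
  {"x": 0, "y": 0, "z": -30, "yaw": 0, "jaw": -0.8},
  {"x": 0, "y": 0, "z": -40, "yaw": 0, "jaw": -0.8},
  {"x": 0, "y": 0, "z": -40, "yaw": 0, "jaw": -0.8},
  {"x": 20, "y": -40, "z": 0, "yaw": 0, "jaw": -0.8},
  {"x": 0, "y": -45, "z": 0, "yaw": 0, "jaw": -0.8},
  {"x": 0, "y": -45, "z": 0, "yaw": 0, "jaw": -0.8},
  {"x": 0, "y": 0, "z": 0, "yaw": 0, "jaw": -0.8},
  {"x": 0, "y": 0, "z": 0, "yaw": 0, "jaw": -0.8},
])

```text
clock: 31.95
ee_pos: [0.4426, 0.239, 0.2118]
ee_rot: [-0.113, 3.139, 0.002]
contact_force: [-0.5, 0.7, -0.3]
grip_width: 0.0768
gripper_force: 0.0
```

```bash
python3 - <<'E'
from h import *
st(); snap('wrist','w11'); snap('side','s11')
c,K,T=cam('top'); t=c[:,:,::-1]
a=cv2.resize(np.ascontiguousarray(cv2.imread('pics/w11.png')[60:300,200:560]),(600,400)); s=cv2.imread('pics/s11.png')
m=np.zeros((600,800,3),np.uint8); m[:400,:600]=a; m[400:,:250]=cv2.resize(s[280:340,305:380],(250,200)); m[400:,250:550]=cv2.resize(s[150:230,210:330],(300,200)); m[400:,550:]=cv2.resize(np.ascontiguousarray(t[180:230,410:470]),(250,200))
cv2.imwrite('pics/m11.png',np.clip(m*1.4,0,255).astype(np.uint8))
s0=np.load('side0.npz')['c'].astype(int); D=np.abs(s0-np.load('s11.npz')['c'].astype(int)).sum(2)[285:335,310:375]; print('rest diff',D.mean(),(D>90).sum())
E
```

```text
t 31.95 p [0.4426 0.239  0.2118] yhead 94.13 z [ 0.001  0.001 -1.   ] F [-0.53  0.67 -0.33] w 0.0768 gf 0.0
rest diff 8.78523076923077 6
```

View pics/m11.png

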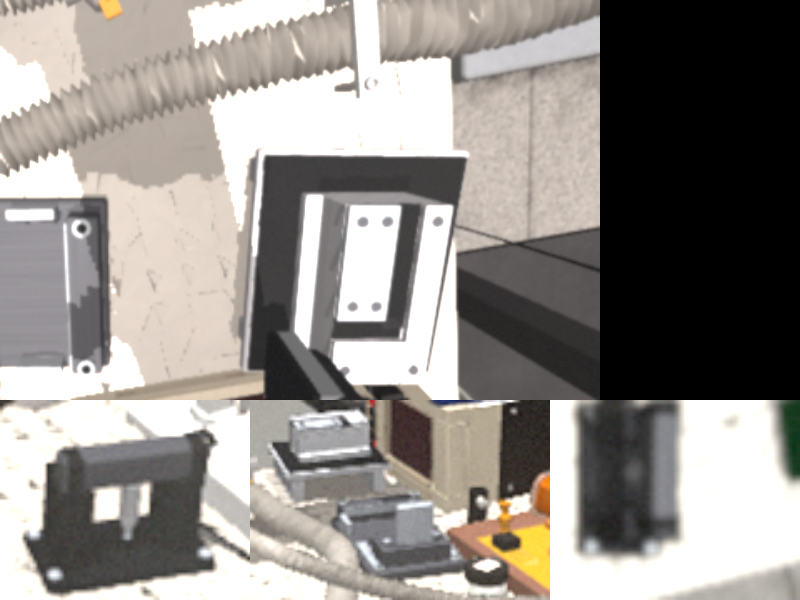

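The mosaic shows the block upright on the stand with the groove up, the probe back on its rest unchanged, and the vise jaw fully back. I'll check the centring numerically.

```bash
python3 - <<'E'
from h import *
d=np.load('w11.npz');K,T=d['K'],d['T']; f=lambda u,v,z:ray(K,T,200+u/1.667,60+v/1.667,z)[:2].round(4).tolist()
print('block near corners top',f(345,204,.091),f(453,204,.091),'far right',f(427,384,.091),'groove inner corner(12,0)',f(387,322,.091))
print('stand near corners',f(258,152,.045),f(467,155,.045),'left far',f(245,370,.045))
E
```

```text
block near corners top [0.4078, 0.3388] [0.404, 0.3909] far right [0.5005, 0.4003] groove inner corner(12,0) [0.4669, 0.3717]
stand near corners [0.3883, 0.305] [0.3816, 0.4221] left far [0.5227, 0.3154]
```

```bash
python3 -c "
from workcell import robot; print(robot.job_done())"
```

```text
the job is handed in; nothing more can be done
None
```

The job is handed in at about 32 s of the 72 s allowed: the groove was run end to end at about 3 cm/s, the probe is back on its rest where it lay, the jaw is fully back against its stop, and the block stands upright within about 2 mm of the stand's middle. The tip's contact with the groove floor was judged from height and force readings, since no camera could see it, and no verdict came back.

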